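Set and close the cam strap clamp on the adapter box

ROBOT

A 6-joint arm with a two-finger parallel gripper is mounted at the origin on a cart in front of the work surface, level with it; the furniture and walls round the work are solid. World frame = base frame: x ahead of the robot, y to its left, z up, the work surface at z = 0. Lengths are in m, angles in rad, forces in N, time in s.
With the tool pointing down it reaches from about 0.425 to 0.95 m from the base axis. Payload 3.5 kg.
Tool frame: the origin (TCP) lies at the very end of the fingers, on their centre line; the grasp point (between the pads) lies 19 mm behind it; z points along the fingers, y is the line along which they close (so a half turn about z gives the same grasp; the last joint's range is limited). The gripper opens to 85 mm and grips with 20 to 120 N. Pads are 22 mm wide; open, the fingers measure 114 mm over their backs; the gripper's body (76 mm by 85 mm) begins 54 mm behind the grasp point. The pads swing forward as they close: fully open they stand 13 mm farther back than shut.
Start: joints at [1.172, 0.286, 1.577, -0, 1.279, -0.15], TCP at [0.166, 0.654, 0.231] pointing down, gripper open.
Joint ranges: [-2.77, 2.77], [-0.9, 2.22], [0.21, 2.48], [-1.53, 4.67], [0.24, 2.81], [-2.84, 2.84]. Speed limits (rad/s): [2.79, 2.79, 3.14, 3.14, 3.14, 3.14].

INTERFACE

Orientations are given as a unit quaternion [x, y, z, w].
In Python, from plant import get_state, read_camera, sign_off, recognise gives the robot as it stands.
- The arm moves only by the tool arm_command, never from a script. Its argument "steps" is a list of rows, each an object with "translation": the shift along the tool's x, y, z scaled (see below), a list of three; "twist": the turn, a rotation vector about the tool's x, y, z scaled (see below), a list of three; "fingers": the opening, from -1 (shut) to 1 (fully open). In form: [{"translation": [x, y, z], "twist": [rx, ry, rz], "fingers": fingers}, ...]. A call has 1 to 5 rows; each row is the pose to reach, as a shift and turn from the pose commanded when the call began, along the tool's axes at that moment; what a row does not reach only later rows make up. The controller multiplies each number of a shift by 75 cm and each number of a turn by 60 degrees. A row lasts 1/8 s, in which the tool goes at most 62.5 mm and 10.7 degrees, less where a joint would pass 70% of its speed; a pose out of reach is approached as far as the arm can. A call with a number of a shift or a turn outside -1 to 1 is refused whole. A call with a gripper value outside its range is refused whole. The fingers move at their own pace and stop on an object; "grip_force" is the grip in N (left out, the last holds). Time passes only in rows, so rows that repeat a pose let the fingers close. It gives the time, the measured TCP pose, the force, the opening and the grip force at its end, in the units of the state.
- get_state(): the state, without advancing time (a new reading comes with each control period).
- read_camera(name): name is "side" or "top"; returns a dict with "pixels" (480x640x3 uint8, red, green, blue), "K" (3x3 intrinsics, pixels), "R" (3x3) and "t" (3): a world point X has camera coordinates R X + t. Camera axes: x right, y down, z forward; pixel columns grow to the right and rows downward; lengths in m; the calibration is good to about 2 mm. A picture is of the moment at which its call begins. There is no depth.
- sign_off(): hands the job in; it is judged then, once.
Trained networks look in a picture, given as the dict that the camera call returned (one of the last four; its "shot" number tells which), for a name from the list of things; names that differ only in an ending like _2 or _b are one class to them, and where a whole thing is asked for, a point or a joint stands for the part that bears it (a point fixed in the world has none). Each returns a list of dicts, best first, with "conf" (0 to 1); they miss things now and then, are a little off and sometimes report something else, mostly with a low value. They report only what shows in the picture. A call takes as long as a camera call.
- recognise(picture, query): "point" ([row, column] in pixels, amid what is visible of it).
The state is a dict: "time": time; "qpos": joint angles; "dq": joint speeds; "joint_efforts": joint torques, N m; "eef_pos": TCP position; "tcp_rot": TCP orientation; "contact_force": force on the tool from outside, world axes, zero at the start; "wrist_torque": the same for the moment, N m; "opening": opening from 0.0 (shut) to 1.0 (fully open); "finger_force": force on a finger pad.
Only numpy, scipy, OpenCV 4.12 (cv2) and the standard library are available. Lean on these libraries where they do the work, as an engineer would, in place of code of your own. Each camera call takes 0.05 s, during which the arm holds its last target. There are 200 camera calls.

TASK

The strap clamp over the pale grey adapter box was left set for a taller part, so its rubber foot does not hold the box. Flip the cam lever with the red ball knob up to fully open; with it open, screw the knurled brass nut down (clockwise from above) until the rubber foot just touches the lid; then flip the lever back down to fully closed, so that the foot holds the box firmly without crushing it. Leave the box where it sits in the fixture and do not knock the other things about.

Things in the scene. Friction and masses are not known exactly. Their poses are not given: they have to be found in the camera images.
- clamp: Fixed holding fixture: T-shaped dark blue-grey plate 12 mm thick (251 mm along y, 96 mm wide at the lever end, 152 mm under the box). Origin: stud axis, at desk level; z up. A dark strap (30 mm wide, top about 100 mm above the desk) runs along y: foot at y = +90 mm, nut on the upright 12 mm stud (top at z = 166 mm) at y = 0, lever pinned at y = -76 mm, pointing to -y when closed.
- cam_lever (a joint): Angle of the steel cam lever with the red ball knob (rad). 0: closed, flat, in line with the strap and pointing away from it (clamp -y); starts there. 1.25: fully open at its stop, nearly upright, still leaning away from the nut. Stays where left (friction 0.2 N m). Opening raises the foot 6 mm, closing lowers it 6 mm; if the foot meets the lid on the way, its spring takes up the rest.
- lever_grip (a point): Centre of the red ball knob (24 mm across) at the lever's end, 90 mm from the lever's pin, 68 mm above the desk when closed; the lever itself is a steel rod 8 to 10 mm thick. The ball can be pinched from above along clamp x, fingers straight down, and led round the pin in an arc; it turns easily between the pads.
- lever_hinge (a point): Middle of the lever's pin, fixed in a clevis on the plate 68 mm above the desk; the lever turns about the clamp frame's x axis through this point. The cam on the lever lifts the strap's heel. Behind the fixture stands a fixed light box (front at world x = 0.62, 0.17 m high) with a scanner on it: keep arm swings clear of them.
- nut (a joint): Angle of the knurled adjusting nut (rad); grows when turned clockwise seen from above, which lowers the nut and the strap: one rad lowers the nut by 1.9 mm and the foot by 4.4 mm. Starts between 0.4 and 2.0; end stops at 0 and 5. Friction about 0.15 N m; it stays where it is left.
- nut_grip (a point): Point on the nut's axis (upright when the lever is open, leaning 0.07 rad when closed) at mid-height of its knurled brass head (40 mm across, 23 mm high: 11 mm above to 12 mm below this point; red dot on top). Below the head is a neck 25 mm across, 16 mm high. The strap's top is 38 mm below this point (tilt up to 0.17 rad). The bare stud sticks up at most 25 mm above the head.
- foot: Round black rubber foot, 22 mm across, with a steel stem that slides in the strap's toe against a spring of 2 N per mm (up to 16 mm of squeeze, none while the foot hangs free). Origin: centre of its underside. z: along the stem, about upright.
- foot_tip (a point): Lowest point of the rubber foot, in the middle of its underside. It hangs above lid_spot; the height between the two is the gap still to be closed. Before the nut is turned this gap is 0 to 7 mm with the lever closed and 6 to 13 mm with it open.
- adapter_box: Loose pale grey metal lead adapter box, about 0.42 kg, 62 mm (its x) by 132 mm (its y, lead bushings at the -y end) by 47 mm high, lying on the fixture under the foot between five low locating pins, bushings towards the robot. Origin: centre of its underside, 12 mm above the desk; its lid is 59 mm above the desk.
- lid_spot (a point): Point on the top of the adapter box's lid (z up), below the rubber foot to within a few mm.
- loupe: Bystander: loose stand magnifier, clear with a black ring, 47 mm across, 44 mm high; origin at the centre of its underside.
- kapton_tape: Bystander: loose roll of amber tape, 62 mm across, 12 mm high; origin at the centre of its underside.
- screwdriver_b: Bystander: loose small screwdriver with yellow handle, 136 mm long; origin at the middle of its underside.

How it is judged:
By the outcome, as a careful person would: the job done as asked, in the order asked, and still so for the second after the job is handed in, with the robot touching nothing.
It also fails if it takes over 66 s, if anything falls off the work surface, if the arm or the gripper's body presses on something with over 40 N, if the wrist force passes 120 N, or if a joint passes its speed limit or range.

## Working session

There is one attempt and no reset: what is moved stays moved. The work goes in short steps, Python scripts to look and compute and a tool call to move; the robot and the scene stay as the last step left them, time stands still between calls to the robot, and variables do not carry over. Pictures are saved under pics/ and viewed, at most 10 in all, crops included, and the job is handed in when it is done.

Besides the shell and the picture viewer there is one more tool, called after ">>>" as name([rows], argument=value, ...), one row to a line, values as JSON. arm_command: Moves the arm, as the interface text tells. Shifts and turns lie within -1 to 1; 1 stands for 75 cm of shift or 60 degrees of turn. Its arguments: {"type":"object","properties":{"steps":{"type":"array"},"grip_force":{"type":"number"}},"required":["steps"]}

```bash
mkdir -p pics; ls
cat > h.py <<'E'
import numpy as np, cv2, json
from plant import get_state, read_camera, sign_off, recognise
def shot(n,save=None):
    p=read_camera(n)
    if save: cv2.imwrite(f'pics/{save}.png',p['pixels'][:,:,::-1])
    return p
def proj(p,X):
    c=np.array(p['R'])@np.array(X)+np.array(p['t']); u=np.array(p['K'])@c
    return u[1]/u[2],u[0]/u[2]
def ray(p,rc):
    d=np.linalg.inv(np.array(p['K']))@np.array([rc[1],rc[0],1.]); R=np.array(p['R'])
    return -R.T@np.array(p['t']), R.T@d
def at_z(p,rc,z):
    o,d=ray(p,rc); return o+d*(z-o[2])/d[2]
def tri(a,ra,b,rb):
    o1,d1=ray(a,ra);o2,d2=ray(b,rb); d1/=np.linalg.norm(d1);d2/=np.linalg.norm(d2)
    s=np.linalg.lstsq(np.stack([d1,-d2],1),o2-o1,rcond=None)[0]
    x,y=o1+s[0]*d1,o2+s[1]*d2
    return (x+y)/2,np.linalg.norm(x-y)
E
python3 - <<'E'
from h import *
np.set_printoptions(precision=4,suppress=True)
s=get_state(); print(s)
a=shot('top','top0');b=shot('side','side0')
for p in(a,b): print(-np.array(p['R']).T@p['t'],np.array(p['R'])[2], p['K'][0])
for q in ['clamp','cam_lever','lever_grip','lever_hinge','nut','nut_grip','foot','foot_tip','adapter_box','lid_spot','loupe','kapton_tape','screwdriver_b']:
    r=[recognise(p,q)[:2] for p in(a,b)]
    print(q,[[(np.round(x['point'],1).tolist(),round(x['conf'],2)) for x in y] for y in r], tri(a,r[0][0]['point'],b,r[1][0]['point']) if r[0] and r[1] else '')
E
```

```text
pics
{'time': 0.0, 'qpos': array([ 1.172 ,  0.2872,  1.5782, -0.    ,  1.2786, -0.15  ]), 'dq': array([-0.    ,  0.0006,  0.0008, -0.0002, -0.0022,  0.0001]), 'joint_efforts': array([  0.001 , -40.598 , -29.2626,  -0.    ,   0.0059,  -0.    ]), 'eef_pos': array([0.1659, 0.6536, 0.2299]), 'tcp_rot': array([ 0.1241,  0.9923, -0.0012, -0.0003]), 'contact_force': array([-0.2704,  0.099 ,  0.0686]), 'wrist_torque': array([-0.042 , -0.0122, -0.0087]), 'finger_force': 0.0, 'opening': 0.9974363511354141}
[ 0.3622 -0.0527  1.4403] [ 0.1514  0.02   -0.9883] [588.0133   0.     318.0623]
[0.3814 0.567  1.0668] [ 0.1645 -0.5244 -0.8354] [437.2885   0.     315.7933]
clamp [[([266.2, 322.4], 0.9)], [([263.9, 340.4], 0.97)]] (array([ 0.5026, -0.0362, -0.0092]), np.float64(0.0061901466334864565))
cam_lever [[([267.9, 371.8], 0.83), ([265.0, 317.9], 0.73)], [([211.5, 350.9], 0.52)]] (array([ 0.499 , -0.151 ,  0.0884]), np.float64(0.008102257763751725))
lever_grip [[([270.5, 376.8], 0.74)], [([207.6, 354.6], 0.45)]] (array([ 0.4921, -0.162 ,  0.0949]), np.float64(0.007002132387532774))
lever_hinge [[([
[... 403 characters left out ...]
ip [[], []] 
adapter_box [[([264.3, 280.2], 0.95)], [([287.8, 329.7], 0.71)]] (array([0.5036, 0.065 , 0.033 ]), np.float64(4.052838239133998e-05))
lid_spot [[([265.6, 277.6], 0.77)], [([290.2, 332.9], 0.74)]] (array([0.4967, 0.0708, 0.0361]), np.float64(0.006635433088475392))
loupe [[([197.3, 170.6], 0.9)], [([378.3, 237.2], 0.68), ([177.7, 381.3], 0.42)]] (array([0.6612, 0.3461, 0.0088]), np.float64(0.012137053861166616))
kapton_tape [[([242.0, 486.5], 0.59)], [([154.5, 355.9], 0.75)]] (array([ 0.562 , -0.434 ,  0.0168]), np.float64(0.01986046521584974))
screwdriver_b [[([289.3, 464.4], 0.66)], [([177.0, 380.8], 0.65)]] (array([ 0.4568, -0.3859, -0.0122]), np.float64(0.0016282981924535499))
```

Run:
```python
import cv2
a=cv2.imread('pics/top0.png')[190:350,230:430];b=cv2.imread('pics/side0.png')[160:360,270:420]
a=cv2.resize(a,None,fx=3.0,fy=3.0,interpolation=2);b=cv2.resize(b,None,fx=4,fy=4,interpolation=2)
cv2.imwrite('pics/a0c.png',a)
cv2.imwrite('pics/b0c.png',b[:600*800//800] if 0 else cv2.resize(b,(450,600)))
```

```text
(no output)
```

View pics/a0c.png

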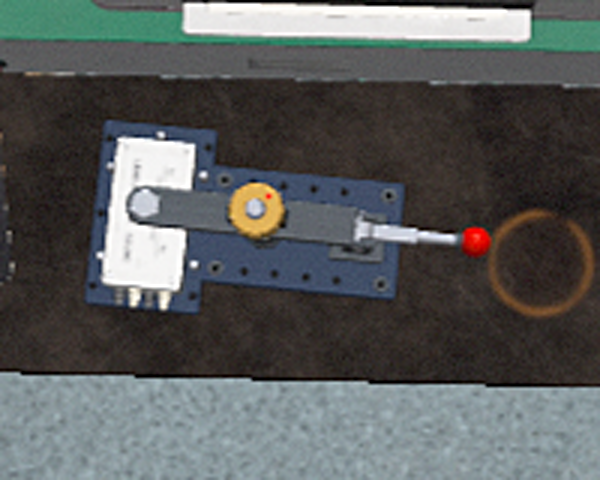

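View pics/b0c.png

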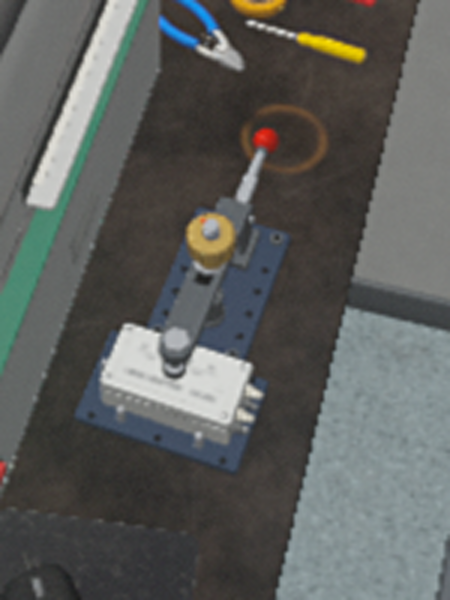

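The top crop shows the ball at about pixel (270, 388), the nut at (259, 316) with its red dot, and the foot stem at (258, 279). The side crop shows the lever lying closed. Next I fit the clamp pose from colour blobs.

```bash
cat >> h.py <<'E'
def blob(p,kind,win):
    r0,r1,c0,c1=win; hsv=cv2.cvtColor(np.ascontiguousarray(p['pixels'][r0:r1,c0:c1]),cv2.COLOR_RGB2HSV)
    h,s,v=[hsv[...,i].astype(int) for i in range(3)]
    m={'red':((h<6)|(h>174))&(s>170)&(v>110),'brass':(h>=12)&(h<=28)&(s>110)&(v>110),'blue':(h>100)&(h<128)&(s>80)&(v>40)}[kind].astype(np.uint8)
    n,l,st,ce=cv2.connectedComponentsWithStats(m)
    if n<2: return None
    i=1+np.argmax(st[1:,4]); return np.array([ce[i][1]+r0,ce[i][0]+c0]),st[i],(l==i)
def W(X,cl): # clamp -> world
    x,y,t=cl; c,s=np.cos(t),np.sin(t); return np.array([x+c*X[0]-s*X[1],y+s*X[0]+c*X[1],X[2]])
E
python3 - <<'E'
from h import *
from scipy.optimize import least_squares
np.set_printoptions(precision=4,suppress=True)
a=shot('top');b=shot('side')
ra=blob(a,'red',(255,285,375,400));rb=blob(b,'red',(195,220,345,372))
na=blob(a,'brass',(240,280,300,335));nb=blob(b,'brass',(220,260,325,360))
print(ra[:2],rb[:2],na[:2],nb[:2])
ball,e=tri(a,ra[0],b,rb[0]);nut,e2=tri(a,na[0],b,nb[0])
print('ball',ball,e,at_z(a,ra[0],.068),at_z(b,rb[0],.068)); print('nut',nut,e2,at_z(a,na[0],.14),at_z(b,nb[0],.138))
# plate corners in top
m=blob(a,'blue',(220,310,250,380)); 
cs,_=cv2.findContours(m[2].astype(np.uint8),0,2); c=max(cs,key=cv2.contourArea)[:,0]
ap=cv2.approxPolyDP(cv2.convexHull(c),2,True)[:,0]
for q in ap: print(q[1]+220,q[0]+250,at_z(a,(q[1]+220,q[0]+250),.012))
E
```

```text
(array([269.8356, 388.2466]), array([ 9, 11, 10,  9, 73], dtype=int32)) (array([205.6905, 357.9048]), array([ 9,  8,  8,  7, 42], dtype=int32)) (array([259.4931, 314.8203]), array([  6,  11,  19,  18, 217], dtype=int32)) (array([239.0552, 339.4207]), array([  7,  11,  16,  18, 145], dtype=int32))
ball [ 0.4922 -0.1909  0.0689] 0.0020087604902167327 [ 0.4933 -0.191   0.068 ] [ 0.4913 -0.1916  0.068 ]
nut [ 0.5045 -0.0207  0.1412] 0.001810305229586945 [ 0.5055 -0.0206  0.14  ] [ 0.504  -0.0227  0.138 ]
293 286 [0.4363 0.0502 0.012 ]
267 294 [0.5    0.0328 0.012 ]
271 362 [ 0.4943 -0.1329  0.012 ]
289 360 [ 0.4505 -0.1288  0.012 ]
```

```bash
cat >> h.py <<'E'
from scipy.spatial.transform import Rotation as Ro
CL=(.5045,-.0245,-.073)
def plan(tg,st=None):
    """tg: (pos, yaw of tool y) rows -> numbers relative to pose st"""
    s=get_state() if st is None else st; R0=Ro.from_quat(s['tcp_rot']); p0=np.array(s['eef_pos'])
    for p,yaw in tg:
        c,n=np.cos(yaw),np.sin(yaw); R=Ro.from_matrix(np.array([[-(-n),c,0],[-c,n,0],[0,0,-1]]))
        t=R0.inv().apply(np.array(p)-p0)/.75; w=(R0.inv()*R).as_rotvec()/np.radians(60)
        print(np.round(t,4).tolist(),np.round(w,4).tolist())
    return {'eef_pos':np.array(tg[-1][0],float),'tcp_rot':R.as_quat()}
def fb(): 
    s=get_state(); y=Ro.from_quat(s['tcp_rot']).as_matrix()[:,1]
    print(round(s['time'],2),'pos',np.round(s['eef_pos'],4),'yaw',round(np.arctan2(y[1],y[0]),4),'q',np.round(s['qpos'],2),'F',np.round(s['contact_force'],2),'T',np.round(s['wrist_torque'],3),s['opening'],s['finger_force'])
E
python3 - <<'E'
from h import *
R=Ro.from_quat([.1241,.9923,0,0]).as_matrix(); y=R[:,1]; print(R, np.arctan2(y[1],y[0]))
s=plan([((.42,.40,.25),.75)])
s=plan([((.47,.12,.25),.1),((.485,-.05,.25),-.073)],s)
s=plan([((.4923,-.191,.20),-.073),((.4923,-.191,.10),-.073)],s)
E
```

```text
[[-0.96920023  0.24627406  0.        ]
 [ 0.24627406  0.96920023  0.        ]
 [ 0.          0.         -1.        ]] 1.321962306693781Traceback (most recent call last):
  File "<stdin>", line 3, in <module>
  File "h.py", line 35, in plan
    c,n=np.cos(yaw),np.sin(yaw); R=Ro.from_matrix(np.array([[-(-n),c,0],[-c,n,0],[0,0,-1]]))
                                   ~~~~~~~~~~~~~~^^^^^^^^^^^^^^^^^^^^^^^^^^^^^^^^^^^^^^^^^^^
  File "scipy/spatial/transform/_rotation.pyx", line 1143, in scipy.spatial.transform._rotation.Rotation.from_matrix
ValueError: Non-positive determinant (left-handed or null coordinate frame) in rotation matrix 0: [[ 0.68163876  0.73168887  0.        ]
 [-0.73168887  0.68163876  0.        ]
 [ 0.          0.         -1.        ]].
```

```bash
sed -i 's/\[\[-(-n),c,0\],\[-c,n,0\]/[[-n,c,0],[c,n,0]/' h.py
python3 - <<'E'
from h import *
s=plan([((.42,.40,.25),.75)])
s=plan([((.47,.12,.25),.1),((.485,-.05,.25),-.073)],s)
s=plan([((.4923,-.191,.20),-.073),((.4923,-.191,.10),-.073)],s)
E
```

```text
[-0.4115, -0.2452, -0.0249] [0.0, 0.0, 0.5462]
[-0.3186, -0.2057, 0.0] [0.0, 0.0, 0.6207]
[-0.4981, -0.3456, 0.0] [0.0, 0.0, 0.7859]
[-0.1868, 0.0234, 0.0667] [0.0, 0.0, 0.0]
[-0.1868, 0.0234, 0.2] [0.0, 0.0, 0.0]
```

>>> arm_command([
  {"translation": [-0.08,-0.05,-0.01],"twist": [0,0,0.1],"fingers": 1},
  {"translation": [-0.15,-0.09,-0.02],"twist": [0,0,0.2],"fingers": 1},
  {"translation": [-0.23,-0.14,-0.025],"twist": [0,0,0.3],"fingers": 1},
  {"translation": [-0.3,-0.18,-0.025],"twist": [0,0,0.4],"fingers": 1},
  {"translation": [-0.3,-0.18,-0.025],"twist": [0,0,0.5],"fingers": 1},
])

```text
time: 2.12
eef_pos: [0.3536, 0.4655, 0.2505]
tcp_rot: [0.38, 0.925, 0.0, 0.0]
contact_force: [0.1, -0.6, 0.9]
opening: 0.999
finger_force: 0.0
```

Run:
```python
from h import *
fb()
s=plan([((.445,.25,.25),.4),((.46,.15,.25),.2)])
s=plan([((.485,-.05,.25),-.073)],s)
s=plan([((.4923,-.191,.20),-.073),((.4923,-.191,.12),-.073)],s)
```

```text
2.12 pos [0.3536 0.4655 0.2505] yaw 0.7906 q [ 0.75  0.07  1.79 -0.    1.28 -0.04] F [ 0.07 -0.59  0.87] T [-0.007  0.037  0.018] 0.9992165688300234 0.0
[-0.2888, -0.1185, 0.0008] [0.0008, 0.0005, 0.373]
[-0.3968, -0.1992, 0.0008] [0.0008, 0.0004, 0.5639]
[-0.268, -0.0203, 0.0] [0.0, 0.0, 0.2607]
[-0.1868, 0.0234, 0.0667] [0.0, 0.0, 0.0]
[-0.1868, 0.0234, 0.1733] [0.0, 0.0, 0.0]
```

>>> arm_command([
  {"translation": [-0.07,-0.03,0],"twist": [0,0,0.13],"fingers": 1},
  {"translation": [-0.14,-0.06,0],"twist": [0,0,0.26],"fingers": 1},
  {"translation": [-0.21,-0.09,0],"twist": [0,0,0.39],"fingers": 1},
  {"translation": [-0.28,-0.12,0],"twist": [0,0,0.5],"fingers": 1},
  {"translation": [-0.34,-0.16,0],"twist": [0,0,0.56],"fingers": 1},
])

```text
time: 2.75
eef_pos: [0.4506, 0.2022, 0.2504]
tcp_rot: [0.629, 0.777, 0.0, 0.0]
contact_force: [1.1, -0.2, 0.3]
opening: 1.003
finger_force: 0.0
```

>>> arm_command([
  {"translation": [-0.07,-0.02,0],"twist": [0,0,0.09],"fingers": 1},
  {"translation": [-0.14,-0.03,0],"twist": [0,0,0.18],"fingers": 1},
  {"translation": [-0.21,-0.03,0],"twist": [0,0,0.26],"fingers": 1},
  {"translation": [-0.28,-0.03,0],"twist": [0,0,0.26],"fingers": 1},
  {"translation": [-0.34,-0.03,0],"twist": [0,0,0.26],"fingers": 1},
])

```text
time: 3.38
eef_pos: [0.4817, -0.0519, 0.2505]
tcp_rot: [0.728, 0.685, 0.0, 0.0]
contact_force: [0.2, -0.2, -0.4]
opening: 0.998
finger_force: 0.0
```

Run:
```python
from h import *
fb()
s=plan([((.4923,-.191,.15),-.073),((.4923,-.191,.047),-.073)])
```

```text
3.38 pos [ 0.4817 -0.0519  0.2505] yaw -0.0612 q [-0.32 -0.16  2.01  0.    1.29 -0.26] F [ 0.25 -0.15 -0.43] T [0.011 0.008 0.004] 0.9978559734894079 0.0
[-0.1842, 0.0253, 0.1341] [0.001, 0.0002, 0.0112]
[-0.1842, 0.0251, 0.2714] [0.001, 0.0002, 0.0112]
```

>>> arm_command([
  {"translation": [-0.07,0.01,0.03],"twist": [0,0,0.01],"fingers": 1},
  {"translation": [-0.14,0.02,0.06],"twist": [0,0,0.011],"fingers": 1},
  {"translation": [-0.184,0.025,0.1],"twist": [0,0,0.011],"fingers": 0.6},
  {"translation": [-0.184,0.025,0.15],"twist": [0,0,0.011],"fingers": 0.3},
  {"translation": [-0.184,0.025,0.18],"twist": [0,0,0.011],"fingers": 0.3},
])

```text
time: 4.0
eef_pos: [0.491, -0.1891, 0.113]
tcp_rot: [0.733, 0.681, -0.0, -0.001]
contact_force: [0.0, 0.1, -0.4]
opening: 0.652
finger_force: 0.0
```

Run:
```python
from h import *
fb()
a=shot('top');b=shot('side','s1')
print(a['pixels'].shape)
cv2.imwrite('pics/s1c.png',np.hstack([cv2.resize(a['pixels'][220:330,340:450,::-1],(400,400)),cv2.resize(b['pixels'][150:260,310:420,::-1],(400,400))]))
s=plan([((.4923,-.191,.15),-.073),((.4923,-.191,.047),-.073)])
```

```text
4.0 pos [ 0.491  -0.1891  0.113 ] yaw -0.0732 q [-0.56  0.09  2.03  0.    1.02 -0.49] F [ 0.05  0.15 -0.42] T [ 0.03  -0.034 -0.008] 0.6522108531954393 0.0
(480, 640, 3)
[-0.0038, 0.0032, -0.0507] [-0.0055, -0.0029, 0.0006]
[-0.0042, 0.004, 0.0866] [-0.0055, -0.0029, 0.0006]
```

View pics/s1c.png

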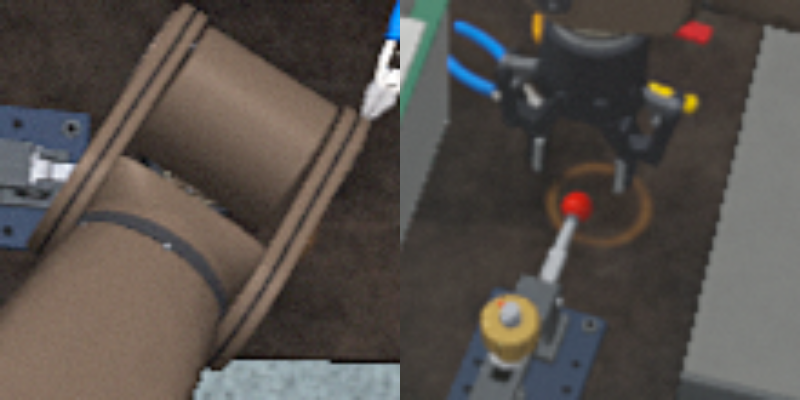

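>>> arm_command([
  {"translation": [-0.004,0.004,0.04],"twist": [-0.005,-0.003,0],"fingers": 0},
  {"translation": [-0.004,0.004,0.075],"twist": [-0.005,-0.003,0],"fingers": 0},
  {"translation": [-0.004,0.004,0.087],"twist": [-0.005,-0.003,0],"fingers": -0.1},
  {"translation": [-0.004,0.004,0.087],"twist": [-0.005,-0.003,0],"fingers": -1},
  {"translation": [-0.004,0.004,0.087],"twist": [-0.005,-0.003,0],"fingers": -1},
], grip_force=30)

```text
time: 4.72
eef_pos: [0.4895, -0.1912, 0.0494]
tcp_rot: [0.731, 0.682, -0.004, -0.003]
contact_force: [-14.7, -1.7, 3.5]
opening: 0.261
finger_force: 29.1
```

>>> arm_command([
  {"translation": [0,0,0],"twist": [0,0,0],"fingers": -1},
  {"translation": [0,0,0],"twist": [0,0,0],"fingers": -1},
])

```text
time: 4.97
eef_pos: [0.4896, -0.1913, 0.0495]
tcp_rot: [0.731, 0.682, -0.004, -0.003]
contact_force: [-13.9, -0.3, 4.8]
opening: 0.26
finger_force: 29.2
```

Run:
```python
from h import *
fb()
for k in range(1): 
  for t in [.16,.32,.48,.64,.8,.96,1.1,1.2,1.27]: print(t,round(.12*(1-np.cos(t)),4),round(-.12*np.sin(t),4))
```

```text
4.97 pos [ 0.4896 -0.1913  0.0495] yaw -0.0688 q [-0.56  0.2   2.06 -0.01  0.9  -0.49] F [-13.93  -0.31   4.8 ] T [-0.138  2.392  0.069] 0.2604905061781624 29.15677696466446
0.16 0.0015 -0.0191
0.32 0.0061 -0.0377
0.48 0.0136 -0.0554
0.64 0.0237 -0.0717
0.8 0.0364 -0.0861
0.96 0.0512 -0.0983
1.1 0.0656 -0.1069
1.2 0.0765 -0.1118
1.27 0.0844 -0.1146
```

>>> arm_command([
  {"translation": [0.0015,-0.002,-0.0191],"twist": [0,0,0],"fingers": -1},
  {"translation": [0.006,-0.004,-0.0377],"twist": [0,0,0],"fingers": -1},
  {"translation": [0.0136,-0.0045,-0.0554],"twist": [0,0,0],"fingers": -1},
  {"translation": [0.0237,-0.0045,-0.0717],"twist": [0,0,0],"fingers": -1},
  {"translation": [0.0364,-0.0045,-0.0861],"twist": [0,0,0],"fingers": -1},
])

```text
time: 5.6
eef_pos: [0.4914, -0.1639, 0.1147]
tcp_rot: [0.732, 0.682, -0.001, 0.002]
contact_force: [-4.9, -0.4, -4.5]
opening: 0.255
finger_force: 29.5
```

>>> arm_command([
  {"translation": [0.0148,0,-0.0122],"twist": [0,0,0],"fingers": -1},
  {"translation": [0.0292,0,-0.0208],"twist": [0,0,0],"fingers": -1},
  {"translation": [0.0401,0,-0.0257],"twist": [0,0,0],"fingers": -1},
  {"translation": [0.048,0,-0.0285],"twist": [0,0,0],"fingers": -1},
  {"translation": [0.048,0,-0.0285],"twist": [0,0,0],"fingers": -1},
])

```text
time: 6.22
eef_pos: [0.4942, -0.128, 0.1368]
tcp_rot: [0.731, 0.682, -0.001, 0.002]
contact_force: [-8.1, -0.7, 0.7]
opening: 0.253
finger_force: 29.7
```

Run:
```python
from h import *
fb()
s=get_state();d=s['eef_pos']-np.array([.4896,-.1913,.0495]); y=d@[.073,.997,0]; print(d, y, np.arctan2(d[2],.09-y), np.hypot(.09-y,d[2]))
```

```text
6.22 pos [ 0.4942 -0.128   0.1368] yaw -0.0702 q [-0.45  0.02  2.06 -0.    1.06 -0.38] F [-8.13 -0.66  0.73] T [-0.153  1.26   0.015] 0.2531597847191478 29.72729355096817
[0.00455379 0.06329973 0.08725995] 0.06344225909104795 1.2753516587968787 0.09121190840082678
```

>>> arm_command([
  {"translation": [0.004,-0.002,-0.001],"twist": [0,0,0],"fingers": -1},
  {"translation": [0.007,-0.003,-0.0015],"twist": [0,0,0],"fingers": -1},
  {"translation": [0.007,-0.003,-0.0015],"twist": [0,0,0],"fingers": -1},
])

```text
time: 6.6
eef_pos: [0.4944, -0.1233, 0.1382]
tcp_rot: [0.732, 0.681, 0.001, 0.004]
contact_force: [-3.2, -2.9, 2.1]
opening: 0.263
finger_force: 29.7
```

Run:
```python
from h import *
fb()
```

```text
6.6 pos [ 0.4944 -0.1233  0.1382] yaw -0.0712 q [-0.44  0.02  2.06 -0.    1.06 -0.37] F [-3.19 -2.86  2.05] T [-0.464  0.506  0.073] 0.26294210363283105 29.681510031223297
```

>>> arm_command([
  {"translation": [0,0,0],"twist": [0,0,0],"fingers": 0.4},
  {"translation": [0,0,0],"twist": [0,0,0],"fingers": 0.4},
  {"translation": [0,0,-0.03],"twist": [0,0,0],"fingers": 0.4},
  {"translation": [0,0,-0.09],"twist": [0,0,0],"fingers": 0.4},
  {"translation": [0,0,-0.16],"twist": [0,0,0],"fingers": 0.4},
])

```text
time: 7.22
eef_pos: [0.4928, -0.122, 0.2571]
tcp_rot: [0.732, 0.681, 0.001, 0.002]
contact_force: [1.0, 0.6, -0.1]
opening: 0.696
finger_force: 0.0
```

Run:
```python
from h import *
np.set_printoptions(precision=4,suppress=True)
fb()
b=shot('side')
cv2.imwrite('pics/s2c.png',cv2.resize(b['pixels'][170:350,270:420,::-1],(500,600)))
rb=blob(b,'red',(185,280,320,400)); print(rb[:2])
for t in [1.1,1.2,1.25,1.3]:
  print(t,proj(b,W((0,-.076-.09*np.cos(t),.068+.09*np.sin(t)),CL)))
print(proj(b,W((0,-.166,.068),CL)))
```

```text
7.22 pos [ 0.4928 -0.122   0.2571] yaw -0.072 q [-0.44 -0.11  1.96  0.    1.29 -0.37] F [ 0.98  0.6  -0.07] T [-0.011  0.008  0.022] 0.6959674573024119 0.0
(array([203.5   , 353.3548]), array([29, 15,  9,  8, 62], dtype=int32))
1.1 (np.float64(201.56814049537797), np.float64(353.8447958126372))
1.2 (np.float64(203.03313293773857), np.float64(352.970654746383))
1.25 (np.float64(203.88159311087168), np.float64(352.5074059538793))
1.3 (np.float64(204.80512888300382), np.float64(352.02824853436925))
(np.float64(206.010563103717), np.float64(357.4141669989435))
```

View pics/s2c.png

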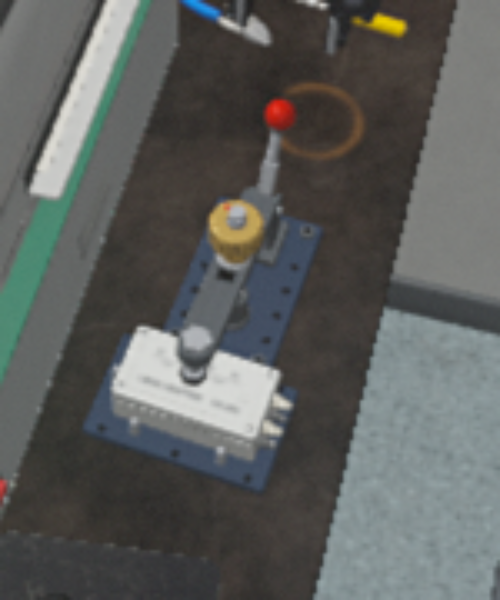

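Lever is up at about 1.24 rad, and the side crop shows the ball clear of the gripper. The stem head is at about pixel (272, 328). I'll touch that head with closed fingertips to get its height: it falls 4.4 mm/rad while the foot hangs free and stops once the foot stands on the lid.

Run:
```python
from h import *
np.set_printoptions(precision=4,suppress=True)
b=shot('side')
# stem head: grey bright region; lit blob around (272,328)
a=cv2.cvtColor(cv2.imread('pics/top0.png'),cv2.COLOR_BGR2GRAY); s0=cv2.cvtColor(cv2.imread('pics/side0.png'),cv2.COLOR_BGR2GRAY)
print(a[250:267,270:290])
g=cv2.cvtColor(b['pixels'],cv2.COLOR_RGB2GRAY); print(g[264:286,320:338])
for z in(.1,.115,.13): print(z,at_z(b,(272,328.3),z), W((0,.09,z),CL))
fb()
s=plan([((.505,0.065,.25),-.073),((.511,.065,.16),-.073)])
```

```text
[[242 244 246 244 227 222 242 250 251 250 252 246 231 226 239 241 248 246
  245 244]
 [242 244 247 238 223 239 255 252 231 235 248 255 241 241 253 255 255 254
  251 250]
 [240 245 249 246 196 138 138 120 105 109 122 146 134 146 167 166 183 228
  239 229]
 [242 247 251 229 121  71  97 198 247 190  92  78  91  93 101  98 100 116
  128 117]
 [246 251 241 146 102 168 205 211 225 211 178 117  81  93  96  95  94  93
   92  91]
 [242 246 178  92 159 207 209 206 203 210 210 192 162 121  93  90  96  99
   97  98]
 [246 239 135 105 175 208 205 205 209 206 209 207 187 116  98  98 100  97
  103 100]
 [249 230  98 127 196 207 205 204 207 209 205 217 181  84 100  98  98  97
  100  90]
 [250 232  95 129 197 202 202 201 203 206 204 214 185  84  98 101 104 100
  103  98]
 [249 239 129 165 233 207 205 207 204 204 207 203 161  90  97 104 101 104
  104 107]
 [248 231 112 105 157 198 205 206 207 207 212 214 171  92  95  99  94 106
  101 100]
 [246 254 200  56  89 130 188 219 218 201 160 134 110  95  97  99 100  97
   99  97]
 [247 251 217  68  68  93 114 142 139 107 101 103  95 101 101 102 103 102
  103 
[... 1706 characters left out ...]
217 181 108 132 173 166 169 169 132  95 192 207 204 206 211 215]
 [216 216 218 213 146  80 108 115 119 110  75 102 197 204 198 198 202 203]
 [213 216 219 220 176 101  63  54  53  57 104 189 216 210 200 191 193 203]
 [191 191 203 214 212 188 152 118 106 135 195 217 218 215 212 209 207 212]]
0.1 [0.5108 0.0561 0.1   ] [0.5111 0.0653 0.1   ]
0.115 [0.5087 0.064  0.115 ] [0.5111 0.0653 0.115 ]
0.13 [0.5067 0.072  0.13  ] [0.5111 0.0653 0.13  ]
7.33 pos [ 0.4967 -0.1237  0.2646] yaw -0.0716 q [-0.44 -0.12  1.95  0.    1.29 -0.37] F [ 0.95 -0.5   0.64] T [-0.05  -0.003 -0.026] 0.7041668540650304 0.0
[0.2519, -0.0074, 0.0175] [0.0184, 0.007, 0.0012]
[0.2534, -0.0017, 0.1376] [0.0184, 0.007, 0.0012]
```

>>> arm_command([
  {"translation": [0.06,-0.002,0.015],"twist": [0.01,0.005,0],"fingers": -1},
  {"translation": [0.12,-0.004,0.015],"twist": [0.018,0.007,0],"fingers": -1},
  {"translation": [0.19,-0.005,0.02],"twist": [0.018,0.007,0],"fingers": -1},
  {"translation": [0.2535,-0.003,0.05],"twist": [0.018,0.007,0],"fingers": -1},
  {"translation": [0.2535,-0.003,0.12],"twist": [0.018,0.007,0],"fingers": -1},
])

```text
time: 7.95
eef_pos: [0.5073, 0.07, 0.1679]
tcp_rot: [0.731, 0.683, 0.0, -0.004]
contact_force: [0.6, -0.0, -0.8]
opening: -0.002
finger_force: 0.0
```

>>> arm_command([
  {"translation": [0,0,0.03],"twist": [0,0,0],"fingers": -1},
  {"translation": [0,0,0.04],"twist": [0,0,0],"fingers": -1},
  {"translation": [0,0,0.04],"twist": [0,0,0],"fingers": -1},
])

```text
time: 8.32
eef_pos: [0.5047, 0.0671, 0.1361]
tcp_rot: [0.732, 0.681, -0.003, -0.006]
contact_force: [-0.4, -1.2, 0.3]
opening: 0.001
finger_force: 0.0
```

Run:
```python
from h import *
fb()
b=shot('side'); cv2.imwrite('pics/s3c.png',cv2.resize(b['pixels'][170:350,270:420,::-1],(500,600)))
fb()
```

```text
8.32 pos [0.5047 0.0671 0.1361] yaw -0.0722 q [-0.07  0.03  2.05  0.01  1.07  0.  ] F [-0.44 -1.18  0.28] T [-0.014 -0.04  -0.039] 0.0014822234939849686 0.0
8.38 pos [0.5053 0.067  0.137 ] yaw -0.0722 q [-0.07  0.03  2.05  0.01  1.07  0.  ] F [0.16 0.08 0.07] T [-0.032  0.031  0.006] -0.0008938046802454894 0.0
```

View pics/s3c.png

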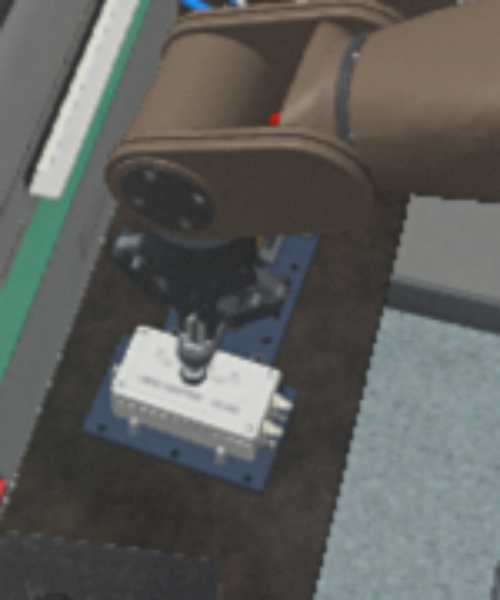

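Run:
```python
from h import *
plan([((.509,.066,.122),-.073)])
```

```text
[-0.001, 0.0053, 0.0199] [-0.0113, -0.0043, 0.0007]
```

>>> arm_command([
  {"translation": [-0.001,0.005,0.01],"twist": [-0.011,-0.004,0],"fingers": -1},
  {"translation": [-0.001,0.005,0.02],"twist": [-0.011,-0.004,0],"fingers": -1},
  {"translation": [-0.001,0.005,0.02],"twist": [-0.011,-0.004,0],"fingers": -1},
])

```text
time: 8.75
eef_pos: [0.509, 0.066, 0.1224]
tcp_rot: [0.732, 0.681, 0.0, 0.0]
contact_force: [-0.7, 0.4, 3.9]
opening: -0.002
finger_force: 2.5
```

>>> arm_command([
  {"translation": [0,0,0.002],"twist": [0,0,0],"fingers": -1},
  {"translation": [0,0,0.002],"twist": [0,0,0],"fingers": -1},
])

```text
time: 9.0
eef_pos: [0.5092, 0.066, 0.1221]
tcp_rot: [0.732, 0.681, 0.0, 0.0]
contact_force: [-3.5, 0.7, 10.4]
opening: -0.002
finger_force: 5.2
```

>>> arm_command([
  {"translation": [0,0,-0.06],"twist": [0,0,0],"fingers": -1},
  {"translation": [0,0,-0.13],"twist": [0,0,-0.1],"fingers": 0},
  {"translation": [-0.04,-0.002,-0.17],"twist": [0,0,-0.25],"fingers": 1},
  {"translation": [-0.1,-0.004,-0.17],"twist": [0,0,-0.42],"fingers": 1},
  {"translation": [-0.12,0,-0.17],"twist": [0,0,-0.6],"fingers": 1},
])

```text
time: 9.62
eef_pos: [0.5017, -0.0255, 0.2476]
tcp_rot: [0.484, 0.875, -0.0, -0.0]
contact_force: [0.0, 0.2, -0.6]
opening: 0.846
finger_force: 0.0
```

>>> arm_command([
  {"translation": [0,0,0],"twist": [0,0,-0.17],"fingers": 1},
  {"translation": [0,0,0],"twist": [0,0,-0.34],"fingers": 1},
  {"translation": [0,0,0],"twist": [0,0,-0.51],"fingers": 1},
  {"translation": [0,0,0],"twist": [0,0,-0.68],"fingers": 1},
  {"translation": [0,0,0],"twist": [0,0,-0.72],"fingers": 1},
])

```text
time: 10.25
eef_pos: [0.5017, -0.0237, 0.2467]
tcp_rot: [0.129, 0.992, -0.0, -0.001]
contact_force: [-0.5, 0.0, 0.0]
opening: 1.0
finger_force: 0.0
```

Run:
```python
from h import *
np.set_printoptions(precision=4,suppress=True)
fb()
b=shot('side')
r=blob(b,'brass',(220,265,325,365)); print(r and r[:2])
if r: print(at_z(b,r[0],.141))
plan([((.5025,-.0235,.20),1.3),((.5025,-.0235,.119),1.3)])
```

```text
10.25 pos [ 0.5017 -0.0237  0.2467] yaw 1.3115 q [-0.25 -0.11  1.98 -0.    1.28 -1.56] F [-0.49  0.03  0.01] T [ 0.012 -0.019 -0.019] 0.9997653281618454 0.0
(array([237.9236, 339.875 ]), array([  8,  10,  16,  17, 144], dtype=int32))
[ 0.5033 -0.0244  0.141 ]
[-0.0012, 0.0005, 0.0623] [-0.0003, -0.0021, 0.0111]
[-0.0014, 0.0006, 0.1703] [-0.0003, -0.0021, 0.0111]
```

>>> arm_command([
  {"translation": [-0.0014,0,0.05],"twist": [0,0,0],"fingers": 1},
  {"translation": [-0.0014,0,0.1],"twist": [0,0,0],"fingers": 1},
  {"translation": [-0.0014,0,0.145],"twist": [0,0,0],"fingers": 1},
  {"translation": [-0.0014,0,0.17],"twist": [0,0,0],"fingers": 1},
  {"translation": [-0.0014,0,0.17],"twist": [0,0,0],"fingers": 1},
])

```text
time: 10.92
eef_pos: [0.5011, -0.0236, 0.1176]
tcp_rot: [0.131, 0.991, 0.0, -0.003]
contact_force: [-0.3, -0.0, 0.5]
opening: 1.002
finger_force: 0.0
```

>>> arm_command([
  {"translation": [0,0,0],"twist": [0,0,0],"fingers": -1},
  {"translation": [0,0,0],"twist": [0,0,0],"fingers": -1},
  {"translation": [0,0,0],"twist": [0,0,0],"fingers": -1},
  {"translation": [0,0,0],"twist": [0,0,0],"fingers": -1},
], grip_force=35)

```text
time: 11.42
eef_pos: [0.5031, -0.0251, 0.1212]
tcp_rot: [0.13, 0.992, -0.001, -0.0]
contact_force: [-3.5, -4.0, 5.7]
opening: 0.456
finger_force: 35.6
```

Run:
```python
from h import *
fb()
```

```text
11.43 pos [ 0.5031 -0.0251  0.1212] yaw 1.3103 q [-0.25  0.03  2.08 -0.    1.03 -1.56] F [-3.51 -3.99  5.74] T [-0.702  0.515  0.066] 0.45602174349007946 35.56048593018204
```

>>> arm_command([
  {"translation": [-0.0017,-0.0012,0.0004],"twist": [0,0,0.15],"fingers": -1},
  {"translation": [-0.0017,-0.0012,0.0008],"twist": [0,0,0.3],"fingers": -1},
  {"translation": [-0.0017,-0.0012,0.0012],"twist": [0,0,0.45],"fingers": -1},
  {"translation": [-0.0017,-0.0012,0.0016],"twist": [0,0,0.6],"fingers": -1},
  {"translation": [-0.0017,-0.0012,0.002],"twist": [0,0,0.75],"fingers": -1},
])

```text
time: 12.05
eef_pos: [0.5024, -0.026, 0.1196]
tcp_rot: [0.501, 0.865, -0.002, -0.002]
contact_force: [-10.4, -3.4, 11.4]
opening: 0.457
finger_force: 36.1
```

```bash
cat >> h.py <<'E'
def avg(n=6):
    T=[];F=[]
    for _ in range(n):
        read_camera('side'); s=get_state(); T.append(s['wrist_torque']);F.append(s['contact_force'])
    T=np.array(T); print('Tz',T[:,2].round(3),'mean',T.mean(0).round(4),'F',np.mean(F,0).round(2))
E
python3 - <<'E'
from h import *
fb();avg(4);fb()
E
```

```text
12.05 pos [ 0.5024 -0.026   0.1196] yaw 0.5206 q [-0.25  0.03  2.08 -0.    1.03 -0.77] F [-10.36  -3.43  11.4 ] T [-0.612  1.345  0.111] 0.45695308115749905 36.134850850794464
Tz [-0.215 -0.175 -0.137 -0.132] mean [-0.5764  1.362  -0.1647] F [-9.34 -3.99 10.48]
12.25 pos [ 0.5023 -0.026   0.1196] yaw 0.5239 q [-0.25  0.03  2.08 -0.    1.03 -0.77] F [-9.43 -4.21  9.8 ] T [-0.588  1.332 -0.132] 0.45618800012510335 35.98939766641706
```

```bash
cat >> h.py <<'E'
def grab(name,n=4):
    im=np.mean([cv2.cvtColor(read_camera('side')['pixels'],cv2.COLOR_RGB2GRAY).astype(np.float32) for _ in range(n)],0)
    np.save(f'pics/{name}.npy',im); return im
def head(im,win=(264,280,322,338)):
    r0,r1,c0,c1=win; k=8
    g=cv2.resize(im[r0:r1,c0:c1].astype(np.float32),None,fx=k,fy=k,interpolation=cv2.INTER_CUBIC)
    m=((g>145)&(g<205)).astype(np.uint8); n,l,st,ce=cv2.connectedComponentsWithStats(m)
    # component holding the seed
    best=min(range(1,n),key=lambda i:np.hypot(*(ce[i]-[(328.3-c0)*k,(271.5-r0)*k]))-st[i,4]*.01)
    return ce[best][1]/k+r0-.5+.5/k,ce[best][0]/k+c0-.5+.5/k,st[best,4]/k/k
def shift(i0,i1,win=(263,288,320,338)):
    r0,r1,c0,c1=win; M=np.eye(2,3,dtype=np.float32)
    cc,M=cv2.findTransformECC(i0[r0:r1,c0:c1],i1[r0:r1,c0:c1],M,cv2.MOTION_TRANSLATION,(3,200,1e-7),None,1)
    return M[1,2],M[0,2],cc
E
python3 - <<'E'
from h import *
i=grab('g079'); c=cv2.imread('pics/side0.png',0).astype(np.float32)
print(head(i),head(c)); 
np.set_printoptions(linewidth=200); print(i[264:286,320:338].astype(int))
b=shot('side')
p=np.array(W((0,.09,.115),CL))
q0=np.array(proj(b,p));q1=np.array(proj(b,p-[0,0,.0044])); print(q1-q0)
E
```

```text
(np.float64(272.28646524276996), np.float64(327.27001525603606), np.float64(58.890625)) (np.float64(272.538369205298), np.float64(328.24271523178805), np.float64(47.1875))
[[ 62  77  80  77  57  46  78  99 102 101 101 102 104 102 101 102 103 104]
 [ 69  78  78  78  72  77  95 102 102 101 101 103 103 101 101 103 106 105]
 [ 74  78  78  78  77  90 101 100  99  99 101 104 103 101 102 103 104  95]
 [ 75  77  78  77  71  94  99 100 102 100  99 101  99 100 103 104 105  82]
 [ 79  85  89  88  88  97 104 130 149 132 113 106  99 101 103 105 100  73]
 [107  81  56  82 109 127 146 167 174 172 169 159 124 102 103 107  86  64]
 [193 137  93  84 120 164 176 179 179 178 177 175 147 112 103 103  76  65]
 [214 213 215 166 147 175 180 179 178 177 178 178 158 119 102  88  67  72]
 [213 216 206 150 134 171 180 178 177 176 176 180 180 138 104  77  65  75]
 [215 216 201 143 115 165 180 178 177 177 178 179 167 126  95  67  69  76]
 [215 217 189 127 102 160 182 179 178 179 178 160 127 101  77  74  73  70]
 [214 219 184 123  96 120 134 133 147 162 140 112 101  89  78 152 139 112]
 [216 218 186 118  88  98 103 101 109 119 103  95  97  75 108 200 216 218]
 [207 213 197 134  78  83  96 101 102 102 100  88  70  76 164 212 220 220]
 [198 204 204 171 104  69  71  79  79  77  73  63  62 134 203 218 215 215]
 [193 199 210 209 147  71  60  62  62  60  57  57  97 176 210 216 214 213]
 [210 211 217 205 144  96  81  64  58  60  74  93 165 185 204 214 215 215]
 [215 215 218 199 141 153 138  98  88 103 157 125 182 201 211 215 216 215]
 [215 216 217 181 113 164 172 140 136 150 152 112 191 206 204 206 211 214]
 [215 216 218 179 103 107 146 162 160 145 105 102 197 204 196 198 201 203]
 [212 215 219 212 171 100  78  96  96  80  64 129 203 209 199 190 193 203]
 [192 191 203 214 213 169 106  70  65  79 130 195 216 215 212 209 208 211]]
[ 0.85207103 -0.01873974]
```

>>> arm_command([
  {"translation": [0,-0.003,-0.001],"twist": [0,0,0.15],"fingers": -1},
  {"translation": [0,-0.003,-0.0007],"twist": [0,0,0.3],"fingers": -1},
  {"translation": [0,-0.003,-0.0005],"twist": [0,0,0.45],"fingers": -1},
  {"translation": [0,-0.003,-0.0005],"twist": [0,0,0.45],"fingers": -1},
])

```text
time: 13.0
eef_pos: [0.5015, -0.0263, 0.1188]
tcp_rot: [0.688, 0.726, -0.001, -0.001]
contact_force: [-1.3, -1.1, 2.8]
opening: 0.452
finger_force: 35.9
```

Run:
```python
from h import *
fb(); i=grab('g126'); o=np.load('pics/g079.npy'); fb()
print(head(i),shift(o,i))
```

```text
13.0 pos [ 0.5015 -0.0263  0.1188] yaw 0.0538 q [-0.25  0.03  2.09 -0.    1.03 -0.31] F [-1.29 -1.1   2.79] T [-0.197  0.359 -0.159] 0.4524414981395761 35.93995295232162
13.2 pos [ 0.5015 -0.0263  0.1188] yaw 0.0541 q [-0.25  0.03  2.09 -0.    1.03 -0.31] F [-1.78 -1.68  5.22] T [-0.23   0.501 -0.156] 0.45537836143918126 36.11236760742031
(np.float64(272.72706545064375), np.float64(327.25137473175965), np.float64(58.25)) (np.float32(0.32912043), np.float32(0.016804678), 0.96087583625819)
```

>>> arm_command([
  {"translation": [0,0,0],"twist": [0,0,0.15],"fingers": -1},
  {"translation": [0,0,0.0004],"twist": [0,0,0.3],"fingers": -1},
  {"translation": [0,0,0.0004],"twist": [0,0,0.3],"fingers": -1},
])

```text
time: 13.58
eef_pos: [0.5011, -0.0262, 0.1182]
tcp_rot: [0.792, 0.61, -0.001, -0.001]
contact_force: [-5.2, -1.5, 3.8]
opening: 0.452
finger_force: 36.2
```

Run:
```python
from h import *
fb(); i=grab('g157'); o=np.load('pics/g126.npy'); avg(1)
print(head(i),shift(o,i))
```

```text
13.57 pos [ 0.5011 -0.0262  0.1182] yaw -0.2589 q [-0.25  0.03  2.09 -0.    1.03  0.  ] F [-5.19 -1.52  3.8 ] T [-0.279  0.691 -0.139] 0.45248102665273976 36.17907312233001
Tz [-0.152] mean [-0.302   0.7079 -0.1525] F [-5.09 -1.31  5.24]
(np.float64(272.55097310390914), np.float64(328.35163297694623), np.float64(46.765625)) (np.float32(0.14741883), np.float32(0.01036911), 0.9880793579959262)
```

>>> arm_command([
  {"translation": [0,0,0],"twist": [0,0,0.15],"fingers": -1},
  {"translation": [0,0,0.0004],"twist": [0,0,0.3],"fingers": -1},
  {"translation": [0,0,0.0004],"twist": [0,0,0.3],"fingers": -1},
])

```text
time: 14.2
eef_pos: [0.5006, -0.0261, 0.1176]
tcp_rot: [0.878, 0.479, -0.002, -0.001]
contact_force: [-4.3, -1.2, 5.1]
opening: 0.455
finger_force: 36.2
```

Run:
```python
from h import *
fb(); i=grab('g188'); o=np.load('pics/g157.npy'); avg(1)
print(head(i),shift(o,i))
np.set_printoptions(linewidth=200); print(i[264:286,320:338].astype(int))
```

```text
14.2 pos [ 0.5006 -0.0261  0.1176] yaw -0.5727 q [-0.25  0.03  2.09 -0.    1.03  0.32] F [-4.25 -1.23  5.15] T [-0.236  0.775 -0.171] 0.4545345296891464 36.20228535903152
Tz [-0.129] mean [-0.2095  0.724  -0.1292] F [-6.26 -0.01  5.12]
(np.float64(272.86750331345263), np.float64(328.32873591782635), np.float64(47.15625)) (np.float32(0.19379406), np.float32(0.022939973), 0.9793816330607826)
[[ 60  76  80  77  59  46  68 100 104 102 101 102 104 102 101 101 103 105]
 [ 67  78  78  78  73  71  88 101 103 101 102 103 103 102 102 102 104 107]
 [ 73  78  78  78  76  83  97 103 102 100 102 104 103 102 101 103 105 103]
 [ 75  78  79  77  78  90 100 101  99 100 102 103 102 101 101 104 105  89]
 [ 78  85  90  88  85  96 101 100 100  98 100 102 100 102 103 105 105  79]
 [108  82  56  81  95  99 106 129 128 121 111 104 100 100 103 105  95  71]
 [192 137  93  75  94 123 147 168 172 171 161 151 119 101 104 106  84  68]
 [214 213 217 166 134 166 177 181 180 179 177 175 133 103 104 101  73  70]
 [213 217 221 168 142 174 182 179 179 178 178 179 153 116 105  87  64  72]
 [215 216 206 150 128 169 180 17
[... 243 characters left out ...]
100  85  90 196 216 218]
 [207 214 183 116  92 102 102 108 120 128 109  98  96  76 133 207 220 220]
 [198 205 176 111  73  91 101 101 101 101  99  88  68  86 194 218 216 214]
 [194 201 204 162  93  69  73  79  85  80  74  63  57 122 201 218 215 214]
 [210 212 218 215 150  71  58  62  63  60  54  53  95 162 204 215 215 215]
 [215 215 218 206 145  93  80  64  58  60  71  78 175 201 212 216 215 215]
 [215 216 217 199 136 146 146 109  91 118 160 123 194 207 205 206 211 214]
 [215 216 217 199 131 147 176 167 149 166 153 110 197 205 196 198 200 203]
 [213 215 218 216 149  95 128 142 142 124  88 103 200 210 198 190 193 202]
 [192 190 203 214 172  98  69  76  77  64  65 157 210 216 212 208 207 211]]
```

```bash
cat >> h.py <<'E'
def edges(im):
    f=im[260:300,326:331].mean(1); r=np.arange(260,300)
    def cross(a,b,lv,up):
        for k in range(a,b):
            u,v=f[k-260],f[k-259]
            if (u<lv<=v) if up else (u>lv>=v): return round(k+(u-lv)/(u-v),2)
    t=cross(265,276,140,True); u=cross(int(t)+3,282,140,False)
    w=cross(int(u)+2,290,110,True); x=cross(int(w or 283)+1,292,110,False); y=cross(int(x or 286)+1,298,140,True)
    return t,u,w,x,y
E
python3 - <<'E'
from h import *
print(edges(cv2.imread('pics/side0.png',0).astype(np.float32)))
for n in ['g079','g126','g157','g188']:
    im=np.load(f'pics/{n}.npy'); print(n,edges(im))
print(im[276:296,326:331].mean(1).astype(int))
E
```

```text
(np.float32(269.13), np.float32(275.99), np.float32(281.52), np.float32(283.82), np.float32(285.73))
g079 (np.float32(268.35), np.float32(275.1), np.float32(280.85), np.float32(283.56), np.float32(285.47))
g126 (np.float32(268.72), np.float32(275.64), np.float32(281.43), np.float32(283.82), np.float32(285.79))
g157 (np.float32(269.23), np.float32(275.93), np.float32(281.5), np.float32(284.01), np.float32(286.05))
g188 (np.float32(269.46), np.float32(276.38), np.float32(281.74), np.float32(284.28), np.float32(286.38))
[156 113 101  78  59  66 125 162 125  70 110 187 183 188 208 214 211 211
 214 191]
```

>>> arm_command([
  {"translation": [0,0,0],"twist": [0,0,0.15],"fingers": -1},
  {"translation": [0,0,0.0004],"twist": [0,0,0.3],"fingers": -1},
  {"translation": [0,0,0.0004],"twist": [0,0,0.3],"fingers": -1},
])

```text
time: 14.82
eef_pos: [0.5002, -0.0257, 0.117]
tcp_rot: [0.942, 0.335, -0.003, -0.002]
contact_force: [-5.4, -0.0, 4.0]
opening: 0.459
finger_force: 36.2
```

Run:
```python
from h import *
fb(); i=grab('g220'); print(edges(i)); b=shot('side'); print(proj(b,W((0,.101,.059),CL)),proj(b,W((0,.09,.059),CL)))
```

```text
14.82 pos [ 0.5002 -0.0257  0.117 ] yaw -0.8869 q [-0.25  0.03  2.09 -0.    1.03  0.63] F [-5.42 -0.01  3.98] T [-0.197  0.836 -0.157] 0.45854664619950497 36.18179316690657
(np.float32(269.63), np.float32(276.61), np.float32(282.02), np.float32(284.47), np.float32(286.53))
(np.float64(286.22577118024583), np.float64(325.5780018368417)) (np.float64(282.62447557707674), np.float64(327.032119760338))
```

>>> arm_command([
  {"translation": [0,0,0],"twist": [0,0,0.1],"fingers": -1},
  {"translation": [0,0,0.0004],"twist": [0,0,0.2],"fingers": -1},
  {"translation": [0,0,0.0004],"twist": [0,0,0.2],"fingers": -1},
])

```text
time: 15.45
eef_pos: [0.5, -0.0254, 0.1166]
tcp_rot: [0.972, 0.235, -0.003, -0.002]
contact_force: [-6.6, 0.4, 3.9]
opening: 0.455
finger_force: 36.2
```

Run:
```python
from h import *
fb(); i=grab('g241');print(edges(i))
```

```text
15.45 pos [ 0.5    -0.0254  0.1166] yaw -1.096 q [-0.25  0.03  2.09  0.    1.03  0.84] F [-6.63  0.35  3.87] T [-0.071  0.812 -0.1  ] 0.45512516159500943 36.1910214117961
(np.float32(269.74), np.float32(276.81), np.float32(282.29), np.float32(284.65), np.float32(286.63))
```

>>> arm_command([
  {"translation": [0,0,0],"twist": [0,0,0.1],"fingers": -1},
  {"translation": [0,0,0.0004],"twist": [0,0,0.2],"fingers": -1},
  {"translation": [0,0,0.0004],"twist": [0,0,0.2],"fingers": -1},
])

```text
time: 16.02
eef_pos: [0.4999, -0.0251, 0.1162]
tcp_rot: [0.991, 0.132, -0.003, -0.002]
contact_force: [-6.1, 1.6, 4.1]
opening: 0.453
finger_force: 36.2
```

Run:
```python
from h import *
fb(); i=grab('g262'); print(edges(i))
```

```text
16.02 pos [ 0.4999 -0.0251  0.1162] yaw -1.3056 q [-0.25  0.03  2.09  0.    1.03  1.05] F [-6.09  1.62  4.15] T [-0.017  0.88  -0.189] 0.4530171791508533 36.18220206932165
(np.float32(270.09), np.float32(277.03), np.float32(282.46), np.float32(284.74), np.float32(286.67))
```

Run:
```python
from h import *
N=['g079','g126','g157','g188','g220','g241','g262'];I=[np.load(f'pics/{n}.npy') for n in N]
D=[0.785,1.256,1.569,1.883,2.197,2.406,2.616]
def col(im,cs,a,b,lv):  # last dark->bright crossing per column
    o=[]
    for c in cs:
        f=im[a:b,c]
        k=[j for j in range(len(f)-1) if f[j]<lv<=f[j+1]][-1]; o.append(a+k+(lv-f[k])/(f[k+1]-f[k]))
    return o
def wid(im,r,lv=140):
    f=im[r,318:340]; 
    L=[j for j in range(len(f)-1) if f[j]>lv>=f[j+1] and j<10]; R=[j for j in range(len(f)-1) if f[j]<lv<=f[j+1] and j>8]
    return (round(float(L[-1]+(f[L[-1]]-lv)/(f[L[-1]]-f[L[-1]+1])),2) if L else None, round(float(R[-1]+(lv-f[R[-1]])/(f[R[-1]+1]-f[R[-1]])),2) if R else None)
for n,d,im in zip(N,D,I):
    cs=col(im,range(325,332),281,292,140)
    m=(np.clip((200-im[279:291,322:335])/140,0,1)).sum()
    print(n,d,np.round(cs,2),'mean %.2f'%np.mean(cs),'head',np.round(edges(im)[:2],2))
np.set_printoptions(linewidth=200)
for im in (I[3],I[4],I[6]): print(im[280:291,322:336].astype(int))
```

```text
g079 0.785 [284.57 285.36 285.61 285.66 285.49 285.12 284.16] mean 285.14 head [268.35 275.1 ]
g126 1.256 [285.14 285.62 285.93 286.11 285.99 285.4  284.19] mean 285.48 head [268.72 275.64]
g157 1.569 [285.45 285.84 286.5  286.47 286.09 285.46 284.41] mean 285.75 head [269.23 275.93]
g188 1.883 [285.63 286.47 286.61 286.54 286.23 285.99 284.68] mean 286.02 head [269.46 276.38]
g220 2.197 [285.62 286.56 286.71 286.75 286.46 286.07 285.19] mean 286.20 head [269.63 276.61]
g241 2.406 [285.88 286.7  286.91 286.83 286.53 286.12 285.18] mean 286.31 head [269.74 276.81]
g262 2.616 [285.87 286.94 287.04 286.82 286.53 286.13 285.18] mean 286.36 head [270.09 277.03]
[[218 215 150  71  58  62  63  60  54  53  95 162 204 215]
 [218 206 145  93  80  64  58  60  71  78 175 201 212 216]
 [217 199 136 146 146 109  91 118 160 123 194 207 205 206]
 [217 199 131 147 176 167 149 166 153 110 197 205 196 198]
 [218 216 149  95 128 142 142 124  88 103 200 210 198 190]
 [203 214 172  98  69  76  77  64  65 157 210 216 212 208]
 [179 189 186 164 116  89  85 120 140 199 217 216 215 215]
 [181 175 182 177 166 
[... 814 characters left out ...]
 215 215 214 212 207 202 207 214 213 195 189 190]]
[[217 184 110  64  68  72  71  72  70  59  66 136 201 216]
 [220 216 150  74  60  57  57  56  59  60 120 188 212 216]
 [218 206 145 131 109  73  63  74 105  90 159 199 205 207]
 [217 197 132 159 169 136 112 129 148 115 192 204 198 198]
 [218 197 125 107 155 174 177 157 114  94 199 211 199 190]
 [204 208 167  98  87 107 114  92  68 127 204 216 212 209]
 [180 189 186 146  83  58  62  78 129 195 216 216 215 215]
 [182 175 183 172 143 138 156 193 210 217 217 215 215 214]
 [207 201 204 199 182 169 170 180 200 213 216 215 215 215]
 [214 214 215 212 204 192 180 176 194 211 215 210 207 211]
 [207 212 215 216 214 212 207 203 208 214 213 195 189 190]]
```

>>> arm_command([
  {"translation": [0,0,0],"twist": [0,0,0.1],"fingers": -1},
  {"translation": [0,0,0.0004],"twist": [0,0,0.2],"fingers": -1},
  {"translation": [0,0,0.0004],"twist": [0,0,0.2],"fingers": -1},
])

```text
time: 16.6
eef_pos: [0.4998, -0.0248, 0.1158]
tcp_rot: [1.0, 0.028, -0.003, -0.002]
contact_force: [-6.4, 1.3, 3.9]
opening: 0.455
finger_force: 36.2
```

```bash
cat >> h.py <<'E'
def foot(im,lv=140):
    o=[]
    for c in range(325,332):
        f=im[281:292,c]; k=[j for j in range(10) if f[j]<lv<=f[j+1]][-1]; o.append(281+k+(lv-f[k])/(f[k+1]-f[k]))
    return np.round(o,2),round(float(np.mean(o)),3)
E
python3 - <<'E'
from h import *
fb(); i=grab('g283',6); print(foot(i),edges(i)); o=np.load('pics/g262.npy')
np.set_printoptions(linewidth=200); print((i-o)[264:290,320:338].round().astype(int))
E
```

```text
16.6 pos [ 0.4998 -0.0248  0.1158] yaw -1.5152 q [-0.25  0.03  2.09  0.    1.03  1.26] F [-6.36  1.34  3.92] T [ 0.238  0.924 -0.195] 0.4547231567978134 36.152675355551764
(array([285.87, 286.94, 287.05, 286.83, 286.53, 286.12, 285.18],
      dtype=float32), 286.361) (np.float32(270.32), np.float32(277.32), np.float32(282.49), np.float32(284.72), np.float32(286.67))
[[  0   1   0   1   1  -2  -8  -3  -1   0   1   0   0   1   0  -1   0   0]
 [  0   0  -2   1   0   1  -1  -2   0   0   1  -1   0   1  -1   1   0  -1]
 [  0  -1   1  -1   1   7  13   4  -1  -1   0  -1   1   1   0   0   0   0]
 [ -1   0   0   1   0  -5   4   2   0   0   0  -1   0   0   0   0   2   1]
 [  1  -1   1   0  -2 -15  -7   1   1   0   1   0   1   1   0  -1  -1   1]
 [  0   0  -1   0   0  -3  -4  -2  -1   0  -1  -1   1   0   0   0   1   1]
 [  0  -1   0  -2   0   0 -17 -17  -6  -1  -9  -5   0   0   0   0   1   1]
 [  0   0   0  -6  -5   2  -4  -4   0   1 -11  -7  -1   0   0  -1   2   0]
 [  0   0   0  -2  -1   1   1   0   1   0  -3  -2   3   3  -1   1   1   0]
 [  0  -1  -1  -1  -1   0   0   1   1   0   0   1   0  -
[... 519 characters left out ...]
 -1  -2   0   0   0   0]
 [  0   0   0   0  -1  -1  -1   1   2   3   0   0   1   0   0   0   0   0]
 [  0   0   0  -1  -5  -3   1  -2  -6  -5  -1   2   2   0  -1   0   0   0]
 [  0   0  -1   3   2  -3  -1   2   0  -1   0   0   0   0   0   0   0   0]
 [  0   0   1  19  25   1  -3   0  -2  -2   1   0   0   0   0   0   0   0]
 [  0  -1   0   5   5  -1  -2   0  -3  -2  -1   0   0   0   0   0   0   0]
 [  0   0   0   0  -1   0   0  -1   0   0   0   0   0   0   0   0   0   0]
 [ -1   0  -1   0   0   0   0   0  -1   0   0   0   0   0   0   0   0   0]
 [  0   0   0   0   0  -1   0   0   0   0   0   0   0   0   0   0   0   0]
 [  0   0   0   1   0   0   0   0   0   0   0   0   0   0   0   0   0   0]]
```

Run:
```python
from h import *
N=['g126','g157','g188','g220','g241','g262','g283'];I=[np.load(f'pics/{n}.npy') for n in N]; d=[1.256,1.569,1.883,2.197,2.406,2.616,2.825]
L=I[-1]
for n,dd,im in zip(N,d,I):
    print(n,dd,'foot/lid absdiff vs last %.1f'%np.abs(im-L)[284:290,322:336].sum(), 'signed %.1f'%(im-L)[285:290,322:336].sum(),'rubber edge rows284-5 %.1f'%(im-L)[283:286,326:331].sum(), 'head %.1f'%np.abs(im-L)[264:276,323:335].sum())
```

```text
g126 1.256 foot/lid absdiff vs last 1281.0 signed 598.6 rubber edge rows284-5 -280.7 head 1595.1
g157 1.569 foot/lid absdiff vs last 1018.5 signed 414.6 rubber edge rows284-5 -220.4 head 1240.8
g188 1.883 foot/lid absdiff vs last 617.9 signed 194.6 rubber edge rows284-5 -140.7 head 960.9
g220 2.197 foot/lid absdiff vs last 343.1 signed 86.3 rubber edge rows284-5 -107.4 head 694.7
g241 2.406 foot/lid absdiff vs last 111.4 signed 12.6 rubber edge rows284-5 -37.4 head 526.2
g262 2.616 foot/lid absdiff vs last 89.0 signed 0.3 rubber edge rows284-5 12.8 head 306.9
g283 2.825 foot/lid absdiff vs last 0.0 signed 0.0 rubber edge rows284-5 0.0 head 0.0
```

>>> arm_command([
  {"translation": [0,0,-0.0003],"twist": [0,0,-0.1],"fingers": -1},
  {"translation": [0,0,-0.0006],"twist": [0,0,-0.2],"fingers": -1},
  {"translation": [0,0,-0.0008],"twist": [0,0,-0.31],"fingers": -1},
  {"translation": [0,0,-0.0008],"twist": [0,0,-0.31],"fingers": -1},
])

```text
time: 17.4
eef_pos: [0.4999, -0.0253, 0.1164]
tcp_rot: [0.982, 0.19, -0.003, -0.002]
contact_force: [-7.3, 1.5, 3.5]
opening: 0.452
finger_force: 36.2
```

Run:
```python
from h import *
fb(); i=grab('gb'); print(foot(i),edges(i)); L=np.load('pics/g283.npy')
print('%.1f'%np.abs(i-L)[284:290,322:336].sum(), 'signed %.1f'%(i-L)[285:290,322:336].sum(),'%.1f'%(i-L)[283:286,326:331].sum(), 'head %.1f'%np.abs(i-L)[264:276,323:335].sum())
```

```text
17.4 pos [ 0.4999 -0.0253  0.1164] yaw -1.1879 q [-0.25  0.03  2.09  0.    1.03  0.93] F [-7.31  1.55  3.52] T [0.048 0.826 0.108] 0.45216189461641715 36.21639856486581
(array([285.89, 286.95, 287.05, 286.82, 286.53, 286.11, 285.19],
      dtype=float32), 286.364) (np.float32(269.8), np.float32(276.87), np.float32(282.33), np.float32(284.7), np.float32(286.67))
48.1 signed -1.7 -16.7 head 443.1
```

>>> arm_command([
  {"translation": [0,0,0],"twist": [0,0,0],"fingers": 1},
  {"translation": [0,0,0],"twist": [0,0,0],"fingers": 1},
  {"translation": [0,0,-0.05],"twist": [0,0,0],"fingers": 1},
  {"translation": [0,0,-0.12],"twist": [0,0,0],"fingers": 1},
  {"translation": [0,0,-0.19],"twist": [0,0,-0.15],"fingers": 0.4},
])

```text
time: 18.23
eef_pos: [0.502, -0.0262, 0.261]
tcp_rot: [0.964, 0.267, -0.001, -0.0]
contact_force: [0.6, -0.3, 0.4]
opening: 0.819
finger_force: 0.0
```

>>> arm_command([
  {"translation": [0,0,0],"twist": [0,0,-0.17],"fingers": 0.4},
  {"translation": [0,0,0],"twist": [0,0,-0.34],"fingers": 0.4},
  {"translation": [0,0,0],"twist": [0,0,-0.51],"fingers": 0.4},
  {"translation": [0,0,0],"twist": [0,0,-0.68],"fingers": 0.4},
  {"translation": [0,0,0],"twist": [0,0,-0.85],"fingers": 0.4},
])

```text
time: 18.85
eef_pos: [0.5023, -0.0262, 0.2597]
tcp_rot: [0.755, 0.656, -0.0, -0.0]
contact_force: [0.3, -0.4, 0.2]
opening: 0.702
finger_force: 0.0
```

Run:
```python
from h import *
fb()
plan([((.4935,-.1285,.24),-.073),((.4935,-.1285,.17),-.073),((.4935,-.1285,.135),-.073)])
i=grab('gr'); print(foot(i),edges(i)); b=shot('side'); r=blob(b,'red',(185,230,340,365)); print(r and r[0])
```

```text
18.85 pos [ 0.5023 -0.0262  0.2597] yaw -0.1392 q [-0.25 -0.12  1.96  0.    1.3  -0.12] F [ 0.34 -0.45  0.21] T [ 0.005  0.039 -0.002] 0.7017405349429727 0.0
[-0.1367, 0.0073, 0.0263] [-0.0007, -0.0003, -0.0632]
[-0.1367, 0.0074, 0.1196] [-0.0007, -0.0003, -0.0632]
[-0.1367, 0.0074, 0.1663] [-0.0007, -0.0003, -0.0632]
(array([285.88, 286.94, 287.03, 286.82, 286.53, 286.12, 285.19],
      dtype=float32), 286.358) (np.float32(269.79), np.float32(276.86), np.float32(282.33), np.float32(284.7), np.float32(286.67))
[203.96551724 351.4137931 ]
```

>>> arm_command([
  {"translation": [-0.07,0.004,0.01],"twist": [0,0,-0.063],"fingers": 0.4},
  {"translation": [-0.137,0.007,0.03],"twist": [0,0,-0.063],"fingers": 0.4},
  {"translation": [-0.137,0.007,0.08],"twist": [0,0,-0.063],"fingers": 0.4},
  {"translation": [-0.137,0.007,0.13],"twist": [0,0,-0.063],"fingers": 0.4},
  {"translation": [-0.137,0.007,0.166],"twist": [0,0,-0.063],"fingers": 0.4},
])

```text
time: 19.73
eef_pos: [0.4912, -0.1286, 0.1333]
tcp_rot: [0.736, 0.677, -0.001, -0.001]
contact_force: [0.2, -0.2, 0.5]
opening: 0.699
finger_force: 0.0
```

>>> arm_command([
  {"translation": [0,0,0],"twist": [0,0,0],"fingers": -1},
  {"translation": [0,0,0],"twist": [0,0,0],"fingers": -1},
  {"translation": [0,0,0],"twist": [0,0,0],"fingers": -1},
])

```text
time: 20.1
eef_pos: [0.4937, -0.129, 0.1367]
tcp_rot: [0.735, 0.678, 0.001, 0.002]
contact_force: [5.0, -0.8, -4.3]
opening: 0.258
finger_force: 34.4
```

Run:
```python
from h import *
fb()
for d in [.15,.35,.55,.75,.95,1.1,1.2,1.25,1.28]:
  t=1.25-d; print(d,round(.12*(np.cos(1.25)-np.cos(t)),4),round(.12*(np.sin(1.25)-np.sin(t)),4))
```

```text
20.1 pos [ 0.4937 -0.129   0.1367] yaw -0.0806 q [-0.45  0.02  2.06  0.    1.06 -0.37] F [ 5.03 -0.78 -4.27] T [ 0.009 -0.719  0.025] 0.2578780240209786 34.38345551490784
0.15 -0.0166 0.0069
0.35 -0.0368 0.0199
0.55 -0.0539 0.0366
0.75 -0.0675 0.0563
0.95 -0.0768 0.0784
1.1 -0.0808 0.0959
1.2 -0.082 0.1079
1.25 -0.0822 0.1139
1.28 -0.0821 0.1175
```

>>> arm_command([
  {"translation": [-0.0166,0,0.0069],"twist": [0,0,0],"fingers": -1},
  {"translation": [-0.0368,0,0.0199],"twist": [0,0,0],"fingers": -1},
  {"translation": [-0.0539,0,0.0366],"twist": [0,0,0],"fingers": -1},
  {"translation": [-0.0675,0,0.0563],"twist": [0,0,0],"fingers": -1},
  {"translation": [-0.0768,0,0.0784],"twist": [0,0,0],"fingers": -1},
])

```text
time: 20.72
eef_pos: [0.4893, -0.1888, 0.0777]
tcp_rot: [0.735, 0.678, -0.0, 0.003]
contact_force: [6.6, 0.0, 3.4]
opening: 0.258
finger_force: 37.2
```

>>> arm_command([
  {"translation": [-0.004,0,0.0175],"twist": [0,0,0],"fingers": -1},
  {"translation": [-0.0052,0,0.0295],"twist": [0,0,0],"fingers": -1},
  {"translation": [-0.0054,0,0.0355],"twist": [0,0,0],"fingers": -1},
  {"translation": [-0.0053,0,0.0391],"twist": [0,0,0],"fingers": -1},
  {"translation": [-0.0053,0,0.0391],"twist": [0,0,0],"fingers": -1},
])

```text
time: 21.35
eef_pos: [0.489, -0.1929, 0.0481]
tcp_rot: [0.735, 0.678, -0.0, 0.003]
contact_force: [5.7, -2.9, 1.3]
opening: 0.252
finger_force: 38.4
```

Run:
```python
from h import *
fb()
```

```text
21.35 pos [ 0.489  -0.1929  0.0481] yaw -0.0808 q [-0.57  0.19  2.06 -0.    0.88 -0.49] F [ 5.69 -2.85  1.28] T [-0.372 -1.001 -0.051] 0.25205696199606376 38.44399452209473
```

>>> arm_command([
  {"translation": [0,-0.001,0.003],"twist": [0,0,0],"fingers": -1},
  {"translation": [0,-0.001,0.005],"twist": [0,0,0],"fingers": -1},
  {"translation": [0,-0.001,0.005],"twist": [0,0,0],"fingers": -1},
])

```text
time: 21.72
eef_pos: [0.489, -0.1929, 0.0456]
tcp_rot: [0.735, 0.678, 0.0, 0.004]
contact_force: [5.6, -1.8, 6.2]
opening: 0.255
finger_force: 38.9
```

>>> arm_command([
  {"translation": [0,0,0],"twist": [0,0,0],"fingers": 0.3},
  {"translation": [0,0,0],"twist": [0,0,0],"fingers": 0.3},
  {"translation": [0,0,-0.06],"twist": [0,0,0],"fingers": 0.3},
  {"translation": [0,0,-0.14],"twist": [0,0,0],"fingers": 0.3},
  {"translation": [0,0,-0.22],"twist": [0,0,0],"fingers": 0.3},
])

```text
time: 22.35
eef_pos: [0.4847, -0.1895, 0.2081]
tcp_rot: [0.735, 0.678, -0.002, -0.003]
contact_force: [0.9, -1.5, -0.2]
opening: 0.65
finger_force: 0.0
```

Run:
```python
from h import *
fb(); i=grab('gf'); print(foot(i),edges(i)); b=shot('side'); r=blob(b,'red',(185,230,340,370)); print(r and r[:2])
for t in(0,.1,.2): print(proj(b,W((0,-.076-.09*np.cos(t),.068+.09*np.sin(t)),CL)))
cv2.imwrite('pics/s5c.png',cv2.resize(b['pixels'][150:350,260:430,::-1],(510,600)))
```

```text
22.35 pos [ 0.4847 -0.1895  0.2081] yaw -0.0801 q [-0.57 -0.03  1.97 -0.    1.21 -0.49] F [ 0.86 -1.47 -0.17] T [-0.041 -0.057  0.001] 0.6495479556447048 0.0
(array([285.19, 285.82, 286.51, 286.53, 286.23, 285.97, 285.18],
      dtype=float32), 285.918) (np.float32(271.31), np.float32(278.59), np.float32(283.75), np.float32(284.24), np.float32(286.27))
(array([205.69047619, 357.9047619 ]), array([14, 18,  8,  7, 42], dtype=int32))
(np.float64(206.010563103717), np.float64(357.4141669989435))
(np.float64(204.2115218698011), np.float64(357.58177919979164))
(np.float64(202.64579311203343), np.float64(357.65324569299275))
```

View pics/s5c.png

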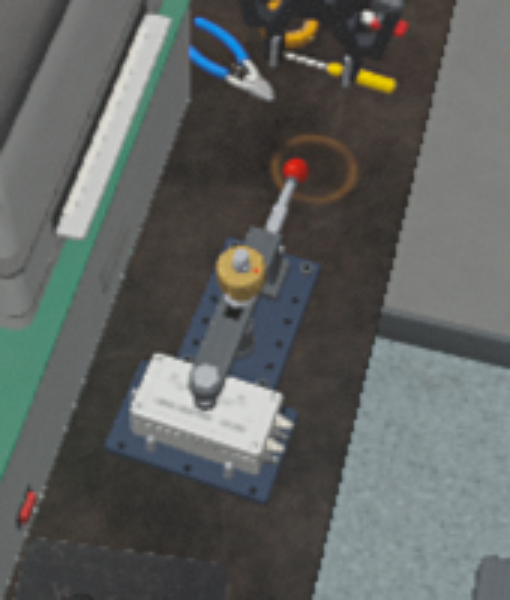

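The picture shows the lever flat, with the ball at its original closed pixel (205.7, 357.9), the foot squeezed on the lid, the box in place and the gripper clear.

```bash
python3 -c "
from h import *
print(sign_off())"
```

```text
the job is handed in; nothing more can be done
None
```

I opened the lever, screwed the nut down until the foot touched the lid (about 0.4 rad past contact, then backed off to it), closed the lever fully, and handed the job in at about 22 s; no verdict was shown, but the last picture shows the lever flat, the foot pressed on the lid and the box in place.

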